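# Shut the bleed valve of a water filter with its square key

## Robot

A 7-joint arm with a two-finger parallel gripper is mounted at the origin on a cart in front of the work surface, level with it; the furniture and walls round the work are solid. World frame = base frame: x ahead of the robot, y to its left, z up, the work surface at z = 0. Lengths are in m, angles in rad, forces in N, time in s.
With the tool pointing down it reaches from about 0.4 to 0.85 m from the base axis. Payload 4.5 kg.
Tool frame: the origin (TCP) lies midway between the tips of the shut fingers; the grasp point (between the pads) lies 19 mm behind it; z points along the fingers, y is the line along which they close (so a half turn about z gives the same grasp; the last joint's range is limited). The gripper opens to 88 mm and grips with 3 to 60 N. Pads are 18 mm wide; open, the fingers measure 123 mm over their backs; the gripper's body (75 mm by 187 mm) begins 45 mm behind the grasp point.
Start: joints at [-1.168, 0.689, -0.195, 1.565, 0.157, 0.902, -0.215], TCP at [0.225, 0.583, 0.206] pointing down, gripper open.
Joint ranges: [-3.01, 3.01], [-0.46, 2.08], [-1.47, 1.51], [0.13, 2.56], [-1, 4.14], [0.04, 2.09], [-2.66, 2.66]. Speed limits (rad/s): [2.57, 2.57, 3.14, 3.14, 3.14, 3.14, 3.14].

## Interface

Orientations are given as a unit quaternion [x, y, z, w].
In Python, from plant import r, eyes, finish_job gives the robot as it stands. The module is installed in compiled form; this text tells all that it offers.
- The arm moves only by the tool move_arm, never from a script. Its argument "motion" is a list of rows, each a list of 7 numbers: the shift along the tool's x, y, z in mm, then the turn, a rotation vector about the tool's x, y, z in degrees, then the closure, from 0 (fully open) to 1 (shut). A call has 1 to 5 rows; each row is the pose to reach, as a shift and turn from the pose commanded when the call began, along the tool's axes at that moment; what a row does not reach only later rows make up. A row lasts 1/8 s, in which the tool goes at most 62.5 mm and 10.7 degrees, less where a joint would pass 70% of its speed; a pose out of reach is approached as far as the arm can. A call with a gripper value outside its range is refused whole. The fingers move at their own pace and stop on an object; "newtons" is the grip in N (left out, the last holds). Time passes only in rows, so rows that repeat a pose let the fingers close. It gives the time, the measured TCP pose, the force, the opening and the grip force at its end, in the units of the state.
- r.get_state(): the state, without advancing time (a new reading comes with each control period).
- eyes.snapshot(name): name is "scene" or "top"; returns a dict with "frame" (400x640x3 uint8, red, green, blue), "z_map" (400x640 float32, m along the optical axis (not along the pixel's ray), 0 where there is no reading), "intrinsics" (3x3 intrinsics, pixels), "world_to_cam" (4x4, takes a point from world to camera coordinates). Camera axes: x right, y down, z forward; pixel columns grow to the right and rows downward; lengths in m; the calibration is good to about 2 mm. A picture is of the moment at which its call begins.
- finish_job(): hands the job in; it is judged then, once.
The state is a dict: "clock": time; "q": joint angles; "qd": joint speeds; "joint_torque": joint torques, N m; "tool_pos": TCP position; "eef_rot": TCP orientation; "contact_force": force on the tool from outside, world axes, zero at the start; "moment": the same for the moment, N m; "opening": opening from 0.0 (shut) to 1.0 (fully open); "finger_force": force on a finger pad.
Only numpy, scipy, OpenCV 4.12 (cv2) and the standard library are available. Lean on these libraries where they do the work, as an engineer would, in place of code of your own. Each camera call takes 0.05 s, during which the arm holds its last target. There are 200 camera calls.

## Task

The countertop water filter has just been bled of air and its bleed valve still stands open. Take the square bleed key with the red handle out of its pocket in the kit tray, push it fully home into the recessed brass socket on top of the filter (the socket floats sideways, so feel for it gently and never force the key), and turn it clockwise until the valve is fully shut against its stop, without overtightening. Then draw the key out and put it back upright in its pocket, fully down, leaving the valve shut and the other things where they stand.

Things in the scene. Friction and masses are not known exactly. Their poses are not given: they have to be found in the camera images.
- bleed_key: Loose key, 60 to 110 g, 69 mm long, upright. Origin: centre of the tip of its shank; z runs up to the handle. Steel shank 12 mm square, sides along x and y, tip edges chamfered 1 mm; flange 30 mm across, 34 to 38 mm above the tip; red handle 54 mm long (x), 12 mm thick (y), 41 to 69 mm above the tip: pinch it across y. It fits the socket in any of four quarter turns.
- collar (a point): Fixed: centre of the mouth of the brass collar on the filter, z up; 44 mm clear inside, 58 mm outside. 7 mm below its mouth lies the face of the brass spindle (20 mm square, rubber seal flush round it, 39 mm) with the socket: 13.5 mm square, 14 mm deep, flat floor. Key home: tip 21 mm below the mouth, to 27 when pressed. On the face alone the tip gets no lower than 13 mm.
- filter_axis (a point): Centre of the filter's head, 10 mm below collar, same axes. The spindle floats: the socket's centre lies 2 to 7 mm off this axis (up to 5 in x and in y), anew each time; no reading shows it. It yields sideways above 7 N. It is sprung: gives down 6 mm, at 3 N rising to 6 N, so when a key pressed lightly on its face slides over the socket it springs up round the tip and the force vanishes.
- valve (a joint): Turn of the spindle, rad: 0 open, 1.571 (clockwise from above) shut, rigid stop. Starts at 0.25 to 0.6, turns against 0.08 N m, stays where left; over 0.3 N m overtightens. The socket's sides lie along the collar's x and y axes turned clockwise by this angle. The key has about 0.1 rad of play in it. The red line on the spindle points to the collar's white mark when open, the red one when shut.
- pocket (a point): Centre of the mouth of the key's pocket, 40 mm above the worktop; x, y along the tray's sides, z up. A square upright hole, 18 mm wide, 36 mm deep, in a post 36 mm square, at one end of the grey kit tray (fixed, 118 x 78 mm, walls 16 mm high, reaching 93 mm from here to -y). The parked key hangs upright on its flange, tip 34 mm below this mouth, within 0.25 rad of the pocket's axes.
- filter: The water filter, round steel body, white head, 138 mm tall, fixed on the woven tray. Origin: centre of its underside, straight below collar, same axes. 108 mm across at the foot, 116 at the black nut, 104 at the head. Steel spout on its +y side reaching 110 mm from the axis, capped stub on the -y side to 70 mm, gauge on the front (-x) to 68 mm; these are all lower than 125 mm.
- mug_a: white espresso mug, 60 x 83 x 49 mm, loose, in front of the woven tray, on the side away from the kit tray; leave it alone
- timer: round kitchen timer, 69 mm across, 44 mm tall, loose, on the woven tray at the right; leave it alone
- mill_dark: dark wooden mill, 58 mm across, 140 mm tall, loose, behind the filter; leave it alone

How it is judged:
By the outcome, as a careful person would: the job done as asked, in the order asked, and still so for the second after the job is handed in, with the robot touching nothing.
It also fails if it takes over 72 s, if anything falls off the work surface, if the arm or the gripper's body presses on something with over 40 N, if the wrist force passes 120 N, or if a joint passes its speed limit or range.

## Working session

There is one attempt and no reset: what is moved stays moved. The work goes in short steps, Python scripts to look and compute and a tool call to move; the robot and the scene stay as the last step left them, time stands still between calls to the robot, and variables do not carry over. Pictures are saved under pics/ and viewed, at most 10 in all, crops included, and the job is handed in when it is done.

Besides the shell and the picture viewer there is one more tool, called after "Request:" as name(argument=value, ...), one argument or row to a line, values as JSON. move_arm: Moves the arm, as the interface text tells. Its arguments: {"type":"object","properties":{"motion":{"type":"array","items":{"type":"array","items":{"type":"number"}}},"newtons":{"type":"number"}},"required":["motion"]}

```bash
mkdir -p pics
cat > h.py <<'E'
import numpy as np, cv2
from plant import r, eyes, finish_job
from scipy.spatial.transform import Rotation as R
def pts(s):
    K=s["intrinsics"];T=np.linalg.inv(s["world_to_cam"]);z=s["z_map"]
    v,u=np.mgrid[:400,:640]
    c=np.stack([(u-K[0,2])/K[0,0]*z,(v-K[1,2])/K[1,1]*z,z],-1)
    return c@T[:3,:3].T+T[:3,3]
def ray(s,u,v,h):
    K=s["intrinsics"];T=np.linalg.inv(s["world_to_cam"])
    d=T[:3,:3]@np.array([(u-K[0,2])/K[0,0],(v-K[1,2])/K[1,1],1]);o=T[:3,3]
    return o+d*(h-o[2])/d[2]
def proj(s,p):
    K=s["intrinsics"];c=s["world_to_cam"]@np.append(p,1);c=K@c[:3];return c[:2]/c[2]
def save(s,n,box=None,f=1):
    im=s["frame"][...,::-1]
    if box: im=im[box[1]:box[3],box[0]:box[2]]
    cv2.imwrite("pics/"+n,cv2.resize(im,None,fx=f,fy=f,interpolation=cv2.INTER_CUBIC))
E
python3 - <<'E'
from h import *
a=eyes.snapshot("top");b=eyes.snapshot("scene")
for s in(a,b): print(np.linalg.inv(s["world_to_cam"])[:3,3].round(3))
im=np.vstack([cv2.resize(a["frame"],(480,300)),cv2.resize(b["frame"],(480,300))])
save(a,"top.png");save(b,"scene.png")
cv2.imwrite("pics/both.png",im[...,::-1])
st=r.get_state();print(st["clock"],st["tool_pos"],st["eef_rot"],R.from_quat(st["eef_rot"]).as_matrix().round(3))
E
```

```text
[0.508 0.027 1.324]
[0.296 0.711 0.691]
0.1 [0.22514779 0.58239934 0.20540814] [ 1.83336931e-01  9.83049810e-01 -7.94596906e-04 -9.62478587e-05] [[-0.933  0.36  -0.   ]
 [ 0.36   0.933 -0.002]
 [-0.    -0.002 -1.   ]]
```

View pics/top.png

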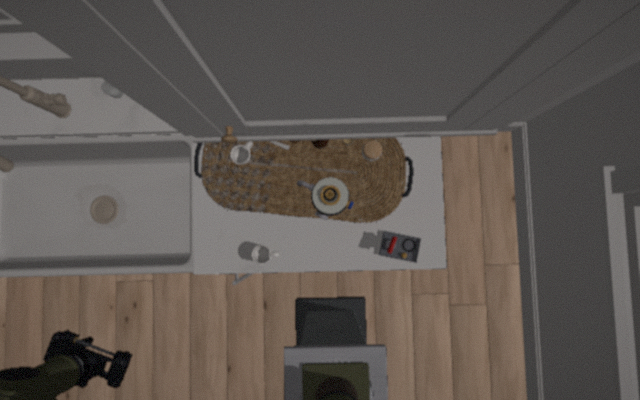

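View pics/scene.png

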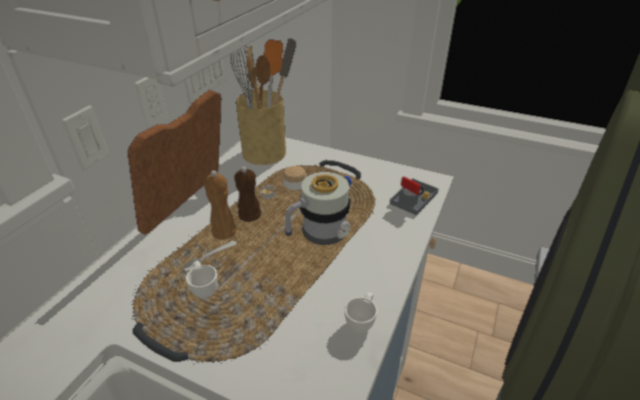

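The top view shows the filter's brass collar near (330,195), the kit tray near (400,246) with the red handle at (391,243), and mug_a at (258,252). The scene view shows the collar at (325,183) and the key at (411,186). Next I'll measure these.

Run:
```python
from h import *
a=eyes.snapshot("top");b=eyes.snapshot("scene")
print(a["intrinsics"][0],b["intrinsics"][0])
t=cv2.resize(a["frame"][165:270,300:430],(780,630)[:2],interpolation=cv2.INTER_CUBIC)
A=cv2.resize(a["frame"][170:270,305:425],(480,400),interpolation=cv2.INTER_CUBIC)
B=cv2.resize(b["frame"][165:245,290:450],(800,400),interpolation=cv2.INTER_CUBIC)[:, :]
cv2.imwrite("pics/c1.png",np.clip(cv2.resize(a["frame"][170:270,305:425],(720,600),interpolation=cv2.INTER_CUBIC)[...,::-1]*1.6,0,255))
cv2.imwrite("pics/c2.png",np.clip(B[...,::-1]*1.6,0,255))
for n,s in(("top",a),("scene",b)):
    P=pts(s);f=s["frame"].astype(int);R_,G,B_=f[...,0],f[...,1],f[...,2]
    red=(R_>90)&(G<0.45*R_)&(B_<0.5*R_)&(P[...,2]>0.03)&(P[...,2]<.12)&(P[...,1]<-0.05)&(P[...,0]<.6)&(P[...,0]>.3)
    v,u=np.nonzero(red);q=P[red]
    print(n,"red",len(q),u.mean(),v.mean(),q.mean(0).round(4),q.min(0).round(4),q.max(0).round(4))
    top=red&(P[...,2]>0.069)
    v,u=np.nonzero(top)
    if len(u)>4:
        w=np.array([ray(s,x,y,0.075) for x,y in zip(u,v)])[:,:2]
        print(len(u),cv2.minAreaRect(w.astype(np.float32)*1000),w.mean(0))
    m=(P[...,2]>.135)&(P[...,2]<.17)&(abs(P[...,0]-.53)<.12)&(abs(P[...,1])<.1)
    # brass
    br=m&(R_>1.25*B_)
    v,u=np.nonzero(br);q=P[br];print("brass",len(q),u.mean(),v.mean(),q.mean(0).round(4),q.min(0).round(4),q.max(0).round(4),np.percentile(q[:,2],[10,50,90]).round(4))
    w=np.array([ray(s,x,y,.155) for x,y in zip(u,v)])[:,:2]; print(cv2.minEnclosingCircle(w.astype(np.float32)*1000))
    # post/tray
    m=(P[...,2]>.034)&(P[...,2]<.046)&(abs(P[...,0]-q[:,0].mean()+.12)<.12)&(P[...,1]<-.06)
    v,u=np.nonzero(m);print("post",len(u),P[m].mean(0).round(4),P[m].min(0).round(4),P[m].max(0).round(4))
```

```text
[416.9529135   0.        318.3718702] [439.83284228   0.         312.8276789 ]
top red 38 392.55263157894734 244.57894736842104 [ 0.4625 -0.1792  0.0747] [ 0.4408 -0.1904  0.0702] [ 0.4847 -0.1671  0.0799]
38 ((462.0948486328125, -178.99522399902344), (6.587255001068115, 48.049312591552734), 66.17991638183594) [ 0.46247242 -0.17911121]
brass 231 329.53246753246754 194.24675324675326 [0.6113 0.0057 0.143 ] [ 0.581  -0.024   0.1351] [0.6377 0.033  0.1514] [0.1375 0.1434 0.1482]
((608.94775390625, 4.910365581512451), 29.151897430419922)
post 73 [ 0.4628 -0.1768  0.0405] [ 0.4412 -0.1996  0.0348] [ 0.4817 -0.1588  0.0455]
scene red 168 410.7559523809524 185.17857142857142 [ 0.4604 -0.1725  0.0652] [ 0.4391 -0.1827  0.0514] [ 0.485  -0.1621  0.0766]
64 ((461.1946105957031, -171.6942596435547), (16.30082893371582, 46.865901947021484), 64.47590637207031) [ 0.45905994 -0.17027477]
brass 395 324.0759493670886 183.09367088607596 [0.6115 0.0052 0.1418] [ 0.5822 -0.0395  0.1352] [0.6392 0.0356 0.1485] [0.1369 0.1414 0.1463]
((604.51123046875, 21.591060638427734), 34.68306350708008)
post 150 [ 0.4964 -0.3955  0.0403] [ 0.4465 -1.089   0.034 ] [ 0.6078 -0.1558  0.0459][ WARN:0@0.941] global loadsave.cpp:1063 imwrite_ Unsupported depth image for selected encoder is fallbacked to CV_8U.
```

View pics/c1.png

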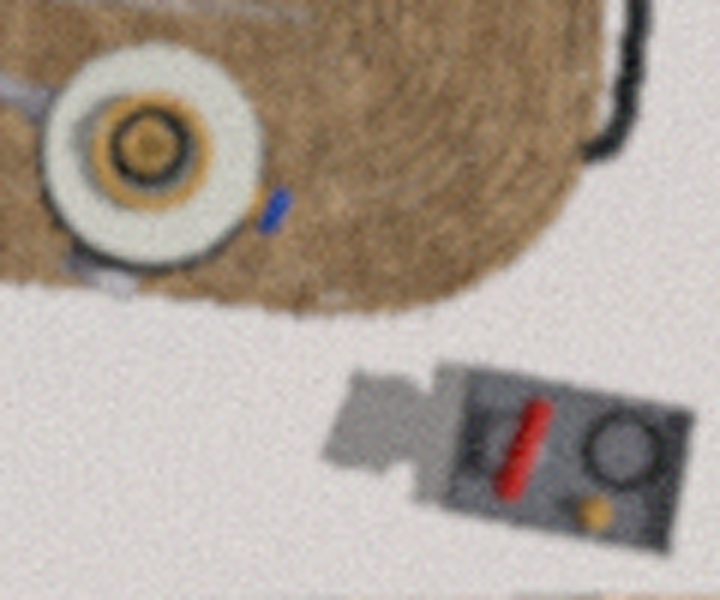

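View pics/c2.png

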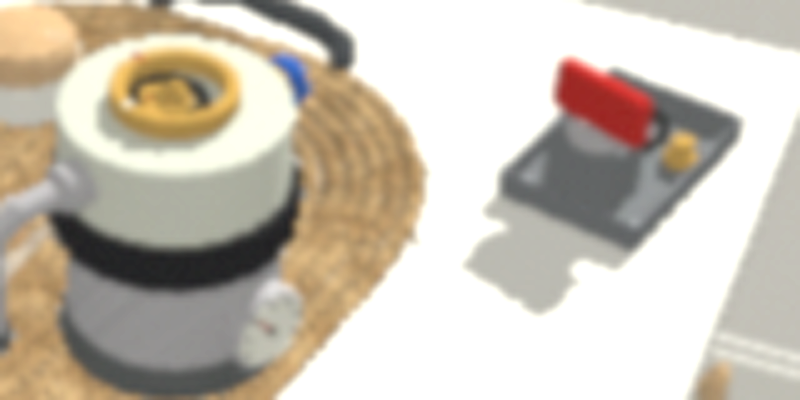

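The crops show the filter yaw as about -24° (gauge, spout and stub directions), the tray yaw as about -11°, and the handle yaw as about -17°. I'll average frames to refine the collar and spindle.

Run:
```python
from h import *
out={}
for n in("top","scene"):
    S=[eyes.snapshot(n) for _ in range(14)]
    s=dict(S[0]);s["frame"]=np.mean([x["frame"] for x in S],0).astype(np.float32)
    zz=np.array([x["z_map"] for x in S]);s["z_map"]=np.median(zz,0);np.savez(n+".npz",**s)
    P=pts(s);f=s["frame"];R_,G,B_=f[...,0],f[...,1],f[...,2]
    red=(R_>60)&(G<0.45*R_)&(B_<0.5*R_)&(P[...,2]>0.045)&(P[...,2]<.12)&(P[...,1]<-0.1)&(P[...,0]<.6)&(P[...,0]>.3)
    v,u=np.nonzero(red);q=P[red];c=q.mean(0)
    ev=np.linalg.svd((q-c)[:,:2],full_matrices=False)[2][0]
    print(n,len(q),c.round(4),np.degrees(np.arctan2(ev[1],ev[0])), ((q-c)[:,:2]@ev).min(),((q-c)[:,:2]@ev).max(),np.percentile(q[:,2],[5,50,95]))
    cc=P[...,2]
    br=(cc>.13)&(cc<.17)&(np.hypot(P[...,0]-.611,P[...,1]-.0055)<.034)
    for lo,hi in((19,22),(22,26),(26,29),(29,33),(0,8)):
        d=np.hypot(P[...,0]-.611,P[...,1]-.0055)*1000
        m=(d>lo)&(d<hi)&(cc>.1);print(lo,hi,m.sum(),np.percentile(cc[m],[10,50,90]).round(4))
    # tray floor/wall points & spout
    m=(cc<.036)&(cc>.006)&(abs(P[...,0]-.455)<.1)&(P[...,1]<-.13)&(P[...,1]>-.31)&(f.mean(-1)<110)
    w=P[m][:,:2].astype(np.float32)*1000;print("tray",len(w),cv2.minAreaRect(w))
a=np.load("top.npz");b=np.load("scene.npz")
x,y=329,194;A=cv2.resize(a["frame"][y-14:y+15,x-14:x+15],(400,400),interpolation=cv2.INTER_CUBIC)
x,y=325,184;B=cv2.resize(b["frame"][y-16:y+17,x-16:x+17],(400,400),interpolation=cv2.INTER_CUBIC)
cv2.imwrite("pics/col.png",np.clip(np.hstack([A,B])[...,::-1]*1.4,0,255).astype(np.uint8))
```

```text
top 63 [ 0.4625 -0.1767  0.0744] 156.55201795305558 -0.024582575643583675 0.02457958373645391 [0.07128938 0.07479712 0.07606313]
19 22 34 [0.1004 0.1392 0.1461]
22 26 79 [0.1248 0.1462 0.1471]
26 29 61 [0.1369 0.146  0.1471]
29 33 94 [0.1355 0.1364 0.138 ]
0 8 22 [0.1246 0.1256 0.139 ]
tray 307 ((483.55450439453125, -197.4076385498047), (158.17642211914062, 126.65829467773438), 77.46428680419922)
scene 172 [ 0.4604 -0.1724  0.0653] 160.27286311904237 -0.02624976851199087 0.020870664230297615 [0.05343186 0.06583318 0.07479222]
19 22 18 [0.1385 0.1418 0.1458]
22 26 164 [0.1358 0.1442 0.1461]
26 29 155 [0.136 0.142 0.146]
29 33 68 [0.1356 0.136  0.1454]
0 8 14 [0.136  0.1385 0.1392]
tray 527 ((484.4376525878906, -196.69879150390625), (158.9906005859375, 125.31364440917969), 77.00187683105469)
```

View pics/col.png

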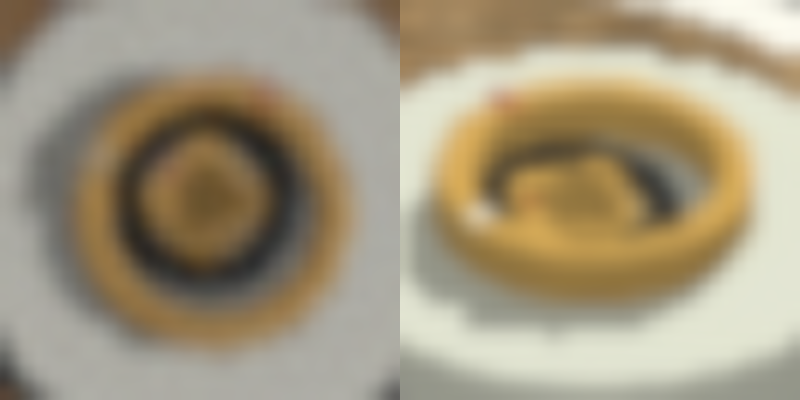

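The collar crop shows, on the left (top view), the collar centre at about (216,212), the spindle square as a diamond centred near (205,198), the red mark at (262,92), the white mark at (100,160), and the spindle's red line near (165,170). On the right (scene view), the red mark is at (505,100) and the white one at (480,215). Next I'll fit the spindle, collar and tray.

Run:
```python
from h import *
f8=12
def up(s,x,y,h):
    c=s["frame"][y-h:y+h+1,x-h:x+h+1];n=(2*h+1)*f8
    im=cv2.resize(c,(n,n),interpolation=cv2.INTER_CUBIC)
    return im,(lambda p:((np.asarray(p)+.5)/f8-.5+[x-h,y-h]))
for n,x,y in(("top",329,194),("scene",325,184)):
    s=dict(np.load(n+".npz"));im,tr=up(s,x,y,17)
    R_,B_=im[...,0],im[...,2];sat=(R_-B_)/(R_+1)
    print(n,"sat",np.percentile(sat,[5,50,90,98]))
    m=(sat>.3).astype(np.uint8)
    cs=[c for c in cv2.findContours(m,cv2.RETR_CCOMP,cv2.CHAIN_APPROX_NONE)[0] if len(c)>30]
    for c in cs:
        A=cv2.contourArea(c)
        if A<800: continue
        e=cv2.fitEllipse(c);p=tr(e[0])
        print("blob",A,e,"w@.146",ray(s,*p,.146).round(4),"w@.139",ray(s,*p,.139).round(4))
    if n=="top":
        bright=R_
        for th in (.25,.3,.35):
            m=((sat>th)).astype(np.uint8);k,L,st,ct=cv2.connectedComponentsWithStats(m)
            for i in range(1,k):
                if 800<st[i,4]<12000:
                    vv,uu=np.nonzero(L==i);w=np.array([ray(s,*tr(q),.139)[:2] for q in zip(uu[::3],vv[::3])])
                    z=(w-w.mean(0))@[1,1j];ph=np.angle((z**4).sum())/4
                    print("spin",th,len(uu),w.mean(0).round(4),"diag yaw",np.degrees(ph),"side yaw mod90",(np.degrees(ph)+45)%90, np.sqrt(len(uu))*.235,cv2.minAreaRect((w*1000).astype(np.float32)))
    # red & white marks
    red=(R_>1.6*im[...,1])&(R_>1.6*B_)
    vv,uu=np.nonzero(red)
    if len(uu): p=tr([uu.mean(),vv.mean()]);print("redmark",len(uu),ray(s,*p,.146).round(4))
    # white plastic head circle
P=pts(s)
for n in("top","scene"):
    s=dict(np.load(n+".npz"));P=pts(s);z=P[...,2];f=s["frame"]
    m=(z<.030)&(z>.008)&(P[...,0]>.39)&(P[...,0]<.53)&(P[...,1]<-.15)&(P[...,1]>-.29)&(f.max(-1)<100)
    print("tray",m.sum(),cv2.minAreaRect(P[m][:,:2].astype(np.float32)*1000),f[m].mean(0))
    # blue cap & spout directions
    b=(f[...,2]>1.5*f[...,0])&(f[...,2]>50)&(abs(P[...,0]-.6)<.1)&(abs(P[...,1])<.15)
    print("blue",b.sum(),P[b].mean(0).round(4))
```

```text
top sat [0.04155406 0.07262883 0.46804225 0.54867912]
blob 1946.0 ((397.9355773925781, 385.1795959472656), (53.592262268066406, 93.09484100341797), 13.761344909667969) w@.146 [ 0.5691 -0.0361  0.146 ] w@.139 [ 0.5695 -0.0365  0.139 ]
blob 3658.5 ((22.100088119506836, 380.0266418457031), (57.071266174316406, 113.40762329101562), 162.70120239257812) w@.146 [0.5724 0.0524 0.146 ] w@.139 [0.5728 0.0525 0.139 ]
blob 44395.0 ((219.45663452148438, 219.43685913085938), (235.44117736816406, 240.17135620117188), 91.87271881103516) w@.146 [0.6093 0.0049 0.146 ] w@.139 [0.6099 0.0048 0.139 ]
blob 9102.5 ((227.6290740966797, 228.58258056640625), (149.597412109375, 153.97059631347656), 106.03274536132812) w@.146 [0.6071 0.003  0.146 ] w@.139 [0.6077 0.0029 0.139 ]
blob 5596.5 ((373.058837890625, 33.37055206298828), (83.0735092163086, 152.41464233398438), 115.20945739746094) w@.146 [ 0.6526 -0.0325  0.146 ] w@.139 [ 0.6535 -0.0329  0.139 ]
blob 7069.0 ((54.603981018066406, 31.735708236694336), (79.85794830322266, 164.95367431640625), 74.1494369506836) w@.146 [0.6549 0.0428 0.146 ] w@.139 [0.6558 0.
[... 2801 characters left out ...]
5 ((275.5718078613281, 190.24391174316406), (54.32680892944336, 84.08687591552734), 126.35022735595703) w@.146 [0.5975 0.0028 0.146 ] w@.139 [ 0.6013 -0.0063  0.139 ]
blob 17728.5 ((198.08590698242188, 75.73213195800781), (123.4193344116211, 445.20355224609375), 102.02235412597656) w@.146 [ 0.625  -0.0246  0.146 ] w@.139 [ 0.6292 -0.0341  0.139 ]
tray 166 ((454.5286560058594, -211.5433807373047), (117.60061645507812, 76.16184997558594), 77.26441955566406) [64.58003  62.188023 61.354126]
blue 16 [ 0.5815 -0.0539  0.1299]
tray 330 ((455.7009582519531, -211.15634155273438), (117.8895263671875, 75.816650390625), 77.00187683105469) [69.64956  70.02444  69.729454]
blue 22 [ 0.5773 -0.0512  0.1262]
```

Run:
```python
from h import *
f8=12;x,y,h=329,194,17
s=dict(np.load("top.npz"));n=(2*h+1)*f8
im=cv2.resize(s["frame"][y-h:y+h+1,x-h:x+h+1],(n,n),interpolation=cv2.INTER_CUBIC)
tr=lambda p:((np.asarray(p)+.5)/f8-.5+[x-h,y-h])
vv,uu=np.mgrid[:n,:n];W=np.array([ray(s,*tr(q),.139)[:2] for q in zip(uu.ravel(),vv.ravel())]).reshape(n,n,2)
d=np.hypot(W[...,0]-.6135,W[...,1]-.007)
R_=im[...,0];print("R",np.percentile(R_[d<.02],[2,20,50,80,98]))
for th in(45,52,60,68,76):
    m=((R_>th)&(im[...,0]>1.3*im[...,2])&(d<.018)).astype(np.uint8)
    c=max(cv2.findContours(m,cv2.RETR_EXTERNAL,cv2.CHAIN_APPROX_NONE)[0],key=cv2.contourArea)
    M=cv2.drawContours(np.zeros_like(m),[c],-1,1,-1)>0
    w=W[M];z=(w-w.mean(0))@[1,1j]
    print(th,M.sum(),w.mean(0).round(4),"side yaw",(np.degrees(np.angle((z**4).sum())/4)+45)%90-90,cv2.minAreaRect((w*1000).astype(np.float32)))
# seal dark
m=(im[...,0]<45)&(d<.025);w=W[m];print("seal",len(w),w.mean(0),cv2.minEnclosingCircle((w*1000).astype(np.float32)))
red=(im[...,0]>1.75*im[...,1])&(d<.035)
k,L,st,ct=cv2.connectedComponentsWithStats(red.astype(np.uint8))
for i in range(1,k): print("red",st[i,4],ray(s,*tr(ct[i]),.14).round(4))
# red score max
sc=im[...,0]/(im[...,1]+5);sc[d>.035]=0
i=np.unravel_index(sc.argmax(),sc.shape);print(sc.max(),W[i]); sc[d>.012]=0;i=np.unravel_index(sc.argmax(),sc.shape);print(sc.max(),W[i])
```

```text
R [ 33.48125763  45.29456329  69.06563568  89.57646942 102.715242  ]
45 14495 [0.6146 0.0079] side yaw -49.14356912826495 ((615.091796875, 7.547826766967773), (33.821659088134766, 33.37489700317383), 69.54374694824219)
52 12698 [0.6146 0.0075] side yaw -45.24992700156575 ((615.8704223632812, 7.484308242797852), (33.049678802490234, 32.05360412597656), 65.02200317382812)
60 9801 [0.613  0.0062] side yaw -47.10350896099983 ((612.6005249023438, 6.142812728881836), (25.853483200073242, 25.687774658203125), 41.19593811035156)
68 8821 [0.613  0.0062] side yaw -47.18939377727834 ((612.7025146484375, 6.216324806213379), (24.485355377197266, 24.3681640625), 40.6750602722168)
76 7865 [0.6131 0.0062] side yaw -47.275930521383025 ((612.807373046875, 6.197288513183594), (23.069278717041016, 22.871177673339844), 40.4294548034668)
seal 4333 [0.6079056  0.00158942] ((611.9334716796875, 5.334526062011719), 18.355634689331055)
1.2929704 [ 0.63125577 -0.0061038 ]
1.2499597 [0.61735654 0.01208508]
```

Request:
move_arm(
  motion=[
    [-48,-31,0,0,0,0,0],
    [-97,-63,0,0,0,0,0],
    [-146,-94,0,0,0,0,0],
    [-194,-126,0,0,0,0,0],
    [-243,-157,0,0,0,0,0],
  ],
  newtons=30,
)

```text
clock: 2.22
tool_pos: [0.3964, 0.3476, 0.2064]
eef_rot: [0.183, 0.983, 0.0, 0.0]
contact_force: [-0.3, 1.2, 0.3]
opening: 0.999
finger_force: 0.0
```

Request:
move_arm(
  motion=[
    [-25,-47,0,0,0,0,0],
    [-50,-93,0,0,0,0,0],
    [-75,-140,0,0,0,0,0],
    [-100,-186,0,0,0,0,0],
    [-126,-233,0,0,0,0,0],
  ],
)

```text
clock: 2.85
tool_pos: [0.4293, 0.0847, 0.2064]
eef_rot: [0.183, 0.983, 0.0, 0.001]
contact_force: [-0.3, -0.0, -0.1]
opening: 0.998
finger_force: 0.0
```

Request:
move_arm(
  motion=[
    [-25,-47,0,0,0,0,0],
    [-50,-93,0,0,0,0,0],
    [-75,-140,20,0,0,0,0],
    [-100,-186,40,0,0,0,0],
    [-126,-233,60,0,0,0,0],
  ],
)

```text
clock: 3.48
tool_pos: [0.463, -0.1782, 0.1457]
eef_rot: [0.183, 0.983, 0.0, 0.001]
contact_force: [0.6, -0.2, 0.3]
opening: 1.0
finger_force: 0.0
```

Request:
move_arm(
  motion=[
    [0,0,35,0,0,0,0],
    [0,0,70,0,0,0,0],
    [0,0,90,0,0,0,0],
    [0,0,95,0,0,0,0],
    [0,0,95,0,0,0,0],
  ],
)

```text
clock: 4.1
tool_pos: [0.4628, -0.1766, 0.0514]
eef_rot: [0.183, 0.983, -0.0, 0.0]
contact_force: [0.1, 0.4, -0.4]
opening: 1.0
finger_force: 0.0
```

Run:
```python
from h import *
a=eyes.snapshot("top");b=eyes.snapshot("scene");print(r.get_state()["q"],r.get_state()["contact_force"],r.get_state()["moment"])
A=cv2.resize(a["frame"][205:275,355:435],(400,350),interpolation=cv2.INTER_CUBIC)
B=cv2.resize(b["frame"][145:215,370:450],(400,350),interpolation=cv2.INTER_CUBIC)
cv2.imwrite("pics/g1.png",np.hstack([A,B])[...,::-1])
```

```text
[ 0.36587495  0.79162384 -0.15393757  2.07474819  0.37841466  0.2995797
  1.09641208] [-0.11350782 -0.05163243 -0.25517483] [-0.05003223 -0.02873163  0.00318902]
```

View pics/g1.png

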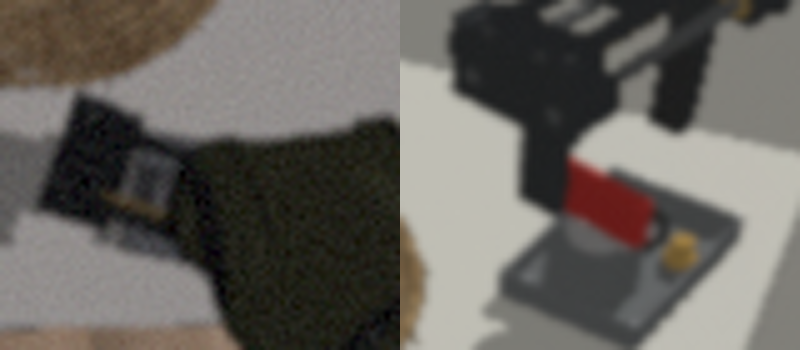

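The left panel is mostly hidden by the arm. The right panel shows the handle at about (605,200) and the fingers' tips at about (545,210) and (680,130). I'll project the TCP to check that it straddles the handle.

Run:
```python
from h import *
s=dict(np.load("scene.npz"));c=np.array([.4628,-.1766,.0514]);ty=np.array([.36,.933,0]);tx=np.array([-.933,.36,0])
k=lambda p:((proj(s,p)-[370,145])*5+[400,0]).round()
print("tcp",k(c),"+44",k(c+.044*ty),"-44",k(c-.044*ty))
q=np.array([.4627,-.1782,.047])
print("handle corners",[k(q+sx*.027*tx+np.array([0,0,z])) for sx in(-1,1) for z in(0,.028)])
```

```text
tcp [598. 218.] +44 [542. 256.] -44 [651. 182.]
handle corners [array([554., 201.]), array([560., 155.]), array([643., 247.]), array([651., 200.])]
```

Request:
move_arm(
  motion=[
    [0,0,0,0,0,0,1],
    [0,0,0,0,0,0,1],
    [0,0,0,0,0,0,1],
    [0,0,0,0,0,0,1],
    [0,0,0,0,0,0,1],
  ],
  newtons=30,
)

```text
clock: 4.82
tool_pos: [0.4624, -0.1765, 0.0511]
eef_rot: [0.183, 0.983, 0.0, -0.0]
contact_force: [-0.2, 0.1, -1.0]
opening: 0.46
finger_force: 0.0
```

Request:
move_arm(
  motion=[
    [0,0,0,0,0,0,1],
    [0,0,0,0,0,0,1],
    [0,0,0,0,0,0,1],
  ],
)

```text
clock: 5.2
tool_pos: [0.4625, -0.1765, 0.0511]
eef_rot: [0.183, 0.983, 0.0, 0.0]
contact_force: [-0.6, 0.1, -0.0]
opening: 0.117
finger_force: 0.0
```

Request:
move_arm(
  motion=[
    [0,0,0,0,0,0,1],
    [0,0,0,0,0,0,1],
    [0,0,0,0,0,0,1],
  ],
  newtons=40,
)

```text
clock: 5.58
tool_pos: [0.4625, -0.1765, 0.0511]
eef_rot: [0.183, 0.983, 0.0, 0.0]
contact_force: [-1.1, 0.3, -0.1]
opening: 0.002
finger_force: 0.0
```

Request:
move_arm(
  motion=[
    [0,0,-5,0,0,0,1],
    [0,0,-15,0,0,0,1],
    [0,0,-35,0,0,0,1],
    [0,0,-65,0,0,0,1],
    [0,0,-100,0,0,0,1],
  ],
)

```text
clock: 6.2
tool_pos: [0.4621, -0.1765, 0.1525]
eef_rot: [0.183, 0.983, 0.0, -0.0]
contact_force: [-0.1, -0.5, -0.4]
opening: 0.006
finger_force: 0.0
```

Request:
move_arm(
  motion=[
    [0,0,-45,0,0,0,1],
    [0,0,-45,0,0,0,1],
  ],
)

```text
clock: 6.45
tool_pos: [0.4646, -0.1771, 0.1996]
eef_rot: [0.184, 0.983, -0.0, 0.004]
contact_force: [-0.6, 0.3, -0.4]
opening: 0.005
finger_force: 0.0
```

Run:
```python
from h import *
st=r.get_state();print(st["q"],st["tool_pos"],st["opening"],st["finger_force"],st["contact_force"],st["moment"])
S=[eyes.snapshot("scene") for _ in range(6)];s=S[0];s["frame"]=np.mean([x["frame"] for x in S],0)
np.savez("held.npz",**s)
u,v=proj(s,st["tool_pos"]).round().astype(int);print(u,v)
B=cv2.resize(s["frame"][v-40:v+50,u-50:u+50],(600,540),interpolation=cv2.INTER_CUBIC)
cv2.imwrite("pics/g2.png",np.clip(B*1.4,0,255).astype(np.uint8)[...,::-1])
```

```text
[ 0.47480048  0.54116184 -0.31494375  1.95456177  0.25860832  0.67672135
  1.2019185 ] [ 0.46464546 -0.17714646  0.19960916] 0.0049514464006911625 0.0 [-0.57293417  0.27912747 -0.35866127] [6.56466946e-05 2.48313360e-02 3.70085077e-02]
417 135
```

View pics/g2.png

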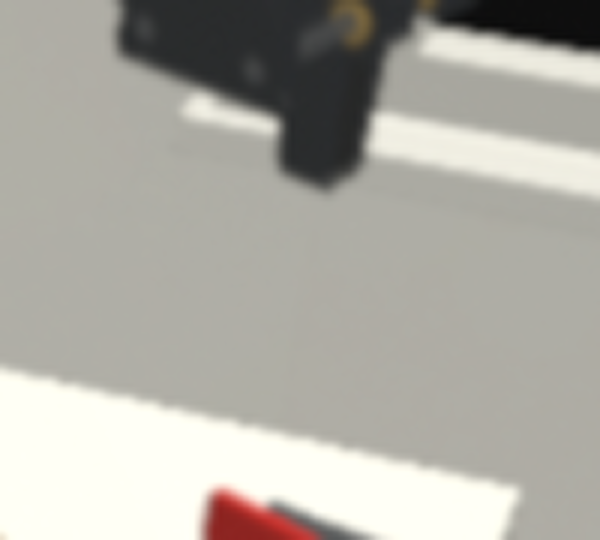

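The fingers closed on nothing, and the key still stands in its pocket (red at (220,500)). The fingertips show at (325,185), but the projected TCP is at (300,240), so there's an offset between the reported TCP and the real tips. I'll measure it with depth.

Run:
```python
from h import *
print(r.get_state()["clock"],r.get_state()["tool_pos"],R.from_quat(r.get_state()["eef_rot"]).as_matrix().round(3).tolist())
for n in("scene","top"):
    S=[eyes.snapshot(n) for _ in range(6)];s=S[0];s["z_map"]=np.median([x["z_map"] for x in S],0);f=np.mean([x["frame"] for x in S],0)
    P=pts(s);m=(f.max(-1)<70)&(np.hypot(P[...,0]-.463,P[...,1]+.177)<.12)&(P[...,2]>.12)&(P[...,2]<.35)
    q=P[m];i=np.argsort(q[:,2])
    print(n,len(q),"lowest",q[i[:60:6]].round(4).tolist())
    red=(f[...,0]>60)&(f[...,1]<.45*f[...,0])&(f[...,2]<.5*f[...,0])&(np.hypot(P[...,0]-.463,P[...,1]+.177)<.05)
    print("red",red.sum(),P[red].mean(0) if red.any() else 0,np.percentile(P[red][:,2],[5,95]) if red.any() else 0)
    v,u=np.nonzero(m);j=i[:12];print(u[j],v[j],"proj tcp",proj(s,r.get_state()["tool_pos"]))
```

```text
6.75 [ 0.4615663  -0.17631288  0.19509144] [[-0.933, 0.36, -0.002], [0.36, 0.933, 0.001], [0.002, -0.0, -1.0]]
scene 2302 lowest [[0.4517, -0.1815, 0.2283], [0.4501, -0.1828, 0.2305], [0.4631, -0.1632, 0.2321], [0.455, -0.174, 0.2336], [0.4567, -0.1711, 0.2346], [0.4527, -0.1812, 0.2355], [0.4658, -0.1626, 0.2367], [0.4686, -0.1644, 0.2377], [0.4557, -0.1737, 0.2385], [0.4542, -0.1757, 0.2402]]
red 173 [ 0.46026623 -0.17247066  0.06514442] [0.05331464 0.07481081]
[425 423 421 424 425 422 426 423 417 420 415 424] [124 125 126 124 123 125 123 124 125 126 124 123] proj tcp [417.67560202 136.99171348]
top 596 lowest [[0.4793, -0.1501, 0.3039], [0.446, -0.1362, 0.3074], [0.4509, -0.1361, 0.3088], [0.4628, -0.1437, 0.3094], [0.4611, -0.1145, 0.311], [0.4677, -0.1456, 0.3131], [0.4439, -0.1421, 0.3145], [0.4961, -0.1607, 0.3157], [0.4701, -0.15, 0.316], [0.4418, -0.137, 0.3161]]
red 56 [ 0.46579391 -0.17204824  0.11667497] [0.07013591 0.33485601]
[396 395 391 391 394 387 391 397 385 384 395 389] [241 244 254 256 247 252 255 239 251 251 245 252] proj tcp [399.09001444 246.09938279]
```

The real fingertips are at z≈0.229 while the reported TCP is 0.195, so the reading is about 33 mm low. I'll reopen and go lower under guard.

Request:
move_arm(
  motion=[
    [-1,0,0,0,0,0,0],
    [-1,0,0,0,0,0,0],
    [-1,0,0,0,0,0,0],
    [-1,0,20,0,0,0,0],
    [-1,0,60,0,0,0,0],
  ],
)

```text
clock: 7.98
tool_pos: [0.4651, -0.1774, 0.1366]
eef_rot: [0.184, 0.983, -0.0, 0.002]
contact_force: [0.3, -1.1, -0.5]
opening: 0.547
finger_force: 0.0
```

Request:
move_arm(
  motion=[
    [0,0,30,0,0,0,0],
    [0,0,60,0,0,0,0],
    [0,0,85,0,0,0,0],
    [0,0,100,0,0,0,0],
    [0,0,100,0,0,0,0],
  ],
)

```text
clock: 8.6
tool_pos: [0.463, -0.1767, 0.0355]
eef_rot: [0.183, 0.983, 0.0, -0.001]
contact_force: [0.8, -0.8, 0.5]
opening: 0.997
finger_force: 0.0
```

Run:
```python
from h import *
st=r.get_state();print(st["clock"],st["tool_pos"],st["opening"],st["contact_force"])
S=[eyes.snapshot("scene") for _ in range(6)];s=S[0];s["z_map"]=np.median([x["z_map"] for x in S],0);f=np.mean([x["frame"] for x in S],0);s["frame"]=f
P=pts(s);c=st["tool_pos"][:2]
m=(f.max(-1)<60)&(np.hypot(*(P[...,:2]-c).transpose(2,0,1))<.08)&(P[...,2]>.048)&(P[...,2]<.13)
d=(P[...,:2]-c)@np.array([.36,.933])
for sg in(1,-1):
    q=P[m&(d*sg>.02)];i=np.argsort(q[:,2]);print(sg,len(q),q[i[:30:4]].round(4).tolist())
B=cv2.resize(f[140:220,365:465].astype(np.float32),(600,480),interpolation=cv2.INTER_CUBIC)
cv2.imwrite("pics/g3.png",np.clip(B*1.4,0,255).astype(np.uint8)[...,::-1])
```

```text
8.6 [ 0.46298772 -0.17666346  0.03545928] 0.9970294737558244 [ 0.83846124 -0.79414323  0.53829603]
1 112 [[0.4801, -0.1442, 0.0546], [0.4746, -0.1265, 0.0742], [0.478, -0.1209, 0.0769], [0.4807, -0.1208, 0.079], [0.4781, -0.1198, 0.0805], [0.4748, -0.1247, 0.0811], [0.4839, -0.122, 0.0831], [0.475, -0.1243, 0.0843]]
-1 142 [[0.4483, -0.2194, 0.0724], [0.451, -0.219, 0.0749], [0.4429, -0.2159, 0.0761], [0.4391, -0.2195, 0.0779], [0.4523, -0.2216, 0.0789], [0.4438, -0.2165, 0.0815], [0.4413, -0.2155, 0.0828], [0.4442, -0.2161, 0.0845]]
```

View pics/g3.png

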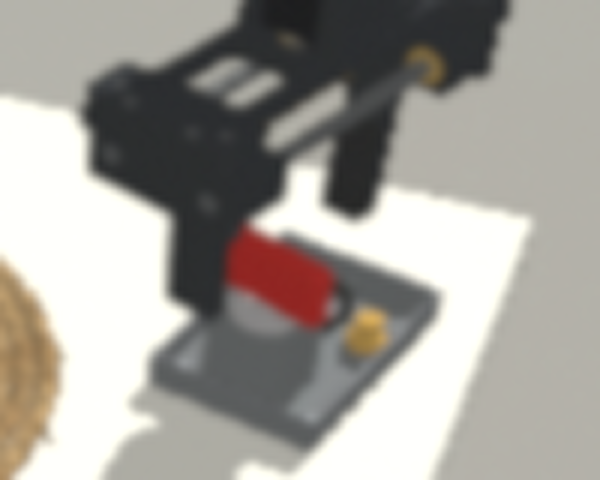

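The tips are at z≈0.073 with a reported 0.0355, straddling the handle, so the offset is about 36 mm. I'll go 20 mm further down and close.

Request:
move_arm(
  motion=[
    [0,0,8,0,0,0,0],
    [0,0,15,0,0,0,0],
    [0,0,20,0,0,0,0.2],
    [0,0,20,0,0,0,1],
    [0,0,20,0,0,0,1],
  ],
  newtons=30,
)

```text
clock: 9.52
tool_pos: [0.4634, -0.1769, 0.0161]
eef_rot: [0.183, 0.983, 0.0, -0.0]
contact_force: [-1.1, -0.5, -0.5]
opening: 0.686
finger_force: 0.0
```

Request:
move_arm(
  motion=[
    [0,0,0,0,0,0,1],
    [0,0,0,0,0,0,1],
    [0,0,0,0,0,0,1],
    [0,0,0,0,0,0,1],
    [0,0,0,0,0,0,1],
  ],
)

```text
clock: 10.15
tool_pos: [0.4634, -0.177, 0.0161]
eef_rot: [0.183, 0.983, -0.0, 0.0]
contact_force: [0.2, 0.8, 0.2]
opening: 0.133
finger_force: 30.0
```

Request:
move_arm(
  motion=[
    [0,0,0,0,0,0,1],
    [0,0,0,0,0,0,1],
    [0,0,0,0,0,0,1],
    [0,0,0,0,0,0,1],
  ],
  newtons=40,
)

```text
clock: 10.65
tool_pos: [0.4634, -0.1769, 0.0161]
eef_rot: [0.183, 0.983, -0.0, 0.0]
contact_force: [-0.2, -0.8, 0.7]
opening: 0.13
finger_force: 40.0
```

Request:
move_arm(
  motion=[
    [0,0,-10,0,0,0,1],
    [0,0,-35,0,0,0,1],
    [0,0,-75,0,0,0,1],
    [0,0,-120,0,0,0,1],
    [0,0,-165,0,0,0,1],
  ],
)

```text
clock: 11.28
tool_pos: [0.4628, -0.1768, 0.183]
eef_rot: [0.183, 0.983, 0.0, -0.0]
contact_force: [1.4, -0.6, -1.4]
opening: 0.13
finger_force: 40.0
```

Request:
move_arm(
  motion=[
    [-12,36,0,0,0,4,1],
    [-30,90,0,0,0,10,1],
    [-48,148,0,0,0,16,1],
    [-65,200,0,0,0,22,1],
    [-74,225,0,0,0,26,1],
  ],
)

```text
clock: 11.9
tool_pos: [0.6147, 0.0108, 0.1816]
eef_rot: [0.399, 0.917, 0.001, -0.0]
contact_force: [-0.5, -1.1, -0.6]
opening: 0.134
finger_force: 40.0
```

Request:
move_arm(
  motion=[
    [0,0,0,0,0,0,1],
    [0,0,0,0,0,0,1],
    [0,0,0,0,0,0,1],
  ],
)

```text
clock: 12.28
tool_pos: [0.6125, 0.0041, 0.1812]
eef_rot: [0.401, 0.916, -0.001, -0.0]
contact_force: [0.4, -0.1, -0.7]
opening: 0.135
finger_force: 40.0
```

Run:
```python
from h import *
st=r.get_state();print(st["clock"],st["q"].round(3) if hasattr(st["q"],"round") else st["q"],st["tool_pos"],R.from_quat(st["eef_rot"]).as_matrix().round(3).tolist(),st["opening"],st["finger_force"],st["contact_force"],st["moment"])
S=[eyes.snapshot("scene") for _ in range(10)];s=S[0];s["z_map"]=np.median([x["z_map"] for x in S],0);s["frame"]=np.mean([x["frame"] for x in S],0).astype(np.float32)
np.savez("hov.npz",**s);f=s["frame"]
P=pts(s);red=(f[...,0]>60)&(f[...,1]<.45*f[...,0])&(f[...,2]<.5*f[...,0])&(np.hypot(P[...,0]-.613,P[...,1]-.006)<.06)&(P[...,2]>.16)
q=P[red];c=q.mean(0);ev=np.linalg.svd((q-c)[:,:2],full_matrices=False)[2][0];print("red",len(q),c,np.degrees(np.arctan2(ev[1],ev[0])),q.min(0),q.max(0))
u,v=proj(s,[.612,.006,.17]).round().astype(int);print(u,v)
B=cv2.resize(f[v-50:v+50,u-60:u+60],(720,600),interpolation=cv2.INTER_CUBIC)
cv2.imwrite("pics/h1.png",np.clip(B*1.4,0,255).astype(np.uint8)[...,::-1])
```

```text
12.275 [ 1.000e-03  7.000e-01 -1.480e-01  1.632e+00  1.310e-01  8.210e-01
  5.440e-01] [0.61246905 0.00409543 0.18124088] [[-0.679, 0.734, -0.001], [0.734, 0.679, -0.001], [-0.0, -0.001, -1.0]] 0.13491312790034737 39.99993810430169 [ 0.38199077 -0.10516428 -0.70419448] [-0.07627905  0.00532875 -0.00324958]
red 122 [0.60328715 0.01808518 0.23213002] 127.65539639537596 [ 0.59384032 -0.00399005  0.21483643] [0.62080713 0.02637097 0.24056007]
324 172
```

View pics/h1.png

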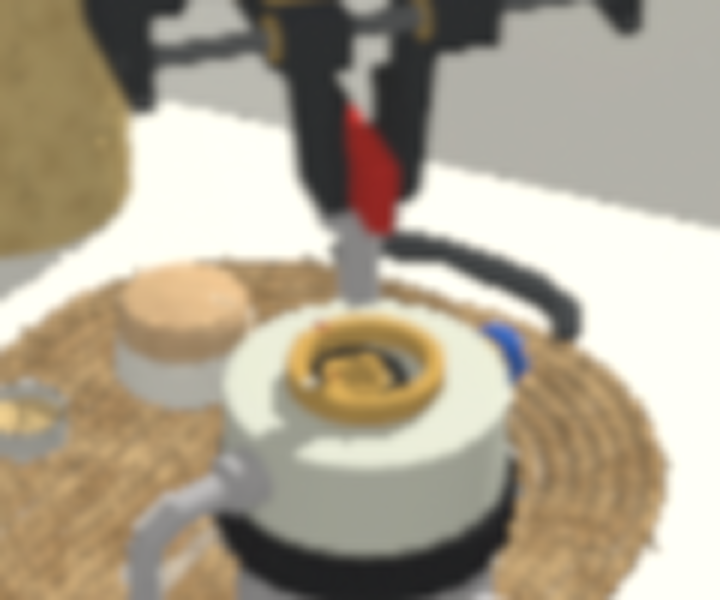

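The picture shows the key held upright above the collar, with the shank tip near (357,300) in the crop and the spindle at (360,372). I'll compare the tip pixel with the predicted one.

Run:
```python
from h import *
s=dict(np.load("hov.npz"));f=s["frame"];P=pts(s)
st=r.get_state();print(st["tool_pos"],st["clock"])
ox,oy=264,122
# row profiles of shank
for v in range(162,176): print(v,f[v,315:334].mean(-1).round().astype(int).tolist())
t=np.array(st["tool_pos"])-[0,0,.0101]
print("pred tip",proj(s,t),"pred 24 up",proj(s,t+[0,0,.024]),"collar",proj(s,[.61,.005,.146]),"spin",proj(s,[.613,.0062,.139]))
for d in([.005,0,0],[0,.005,0],[0,0,.005]): print(d,(proj(s,t+d)-proj(s,t)).round(2))
# spindle pixel in old scene: gold-within-seal brightness, and collar mouth inner ellipse
m=(np.hypot(P[...,0]-.613,P[...,1]-.006)<.016)&(P[...,2]>.16)&(P[...,2]<.208)
q=P[m];print("shank pts",len(q),q.mean(0),np.percentile(q[:,2],[3,97]))
for v in range(176,196): print(v,f[v,309:342,0].round().astype(int).tolist())
```

```text
[0.61348187 0.00631712 0.18109201] 12.775
162 [183, 183, 181, 169, 138, 109, 97, 95, 95, 94, 94, 93, 78, 59, 49, 48, 48, 50, 51]
163 [176, 180, 177, 156, 117, 94, 93, 95, 95, 95, 96, 96, 81, 60, 49, 46, 46, 46, 46]
164 [149, 162, 169, 158, 120, 94, 92, 95, 95, 95, 97, 100, 99, 91, 74, 57, 52, 51, 52]
165 [115, 126, 139, 146, 122, 97, 93, 95, 96, 95, 97, 111, 136, 144, 126, 104, 97, 97, 96]
166 [94, 97, 106, 115, 106, 96, 94, 95, 96, 95, 97, 116, 151, 170, 166, 158, 157, 156, 156]
167 [93, 91, 91, 93, 93, 94, 95, 95, 95, 95, 97, 114, 147, 167, 171, 172, 176, 179, 179]
168 [95, 91, 89, 88, 90, 94, 95, 95, 95, 95, 97, 107, 123, 134, 137, 144, 161, 171, 175]
169 [93, 90, 87, 88, 90, 95, 95, 95, 95, 95, 97, 101, 100, 98, 99, 108, 125, 136, 144]
170 [93, 89, 87, 89, 93, 98, 97, 95, 95, 95, 97, 100, 94, 85, 84, 90, 100, 106, 111]
171 [95, 93, 93, 97, 106, 112, 107, 99, 97, 97, 101, 107, 108, 104, 101, 94, 91, 93, 94]
172 [115, 114, 115, 121, 137, 143, 130, 114, 109, 113, 120, 130, 140, 146, 142, 124, 109, 108, 110]
173 [149, 149, 148, 150, 157, 157, 147, 134, 134, 140, 144, 149, 155, 160, 1
[... 3164 characters left out ...]
 168, 169, 168, 169]
192 [157, 145, 126, 113, 110, 110, 110, 110, 109, 108, 108, 108, 108, 107, 107, 106, 106, 107, 107, 108, 108, 110, 117, 126, 143, 159, 166, 168, 169, 169, 169, 169, 169]
193 [137, 130, 119, 112, 110, 110, 110, 111, 111, 110, 110, 110, 110, 109, 109, 109, 109, 110, 110, 112, 118, 126, 141, 152, 161, 167, 168, 169, 168, 169, 169, 169, 168]
194 [118, 114, 112, 111, 110, 111, 113, 118, 122, 122, 123, 121, 118, 119, 122, 123, 123, 123, 123, 128, 141, 152, 161, 165, 167, 168, 168, 169, 169, 169, 169, 168, 166]
195 [111, 111, 110, 110, 112, 117, 126, 140, 149, 151, 151, 148, 140, 143, 150, 152, 152, 152, 152, 154, 160, 165, 167, 168, 168, 169, 169, 169, 168, 168, 168, 164, 154]
```

Request:
move_arm(
  motion=[
    [0,0,12,0,0,0,1],
    [0,0,24,0,0,0,1],
    [0,0,28,0,0,0,1],
    [0,0,30,0,0,0,1],
    [0,0,30,0,0,0,1],
  ],
)

```text
clock: 13.4
tool_pos: [0.6136, 0.0063, 0.1511]
eef_rot: [0.4, 0.917, 0.0, 0.0]
contact_force: [0.0, 1.0, -0.7]
opening: 0.131
finger_force: 40.0
```

Request:
move_arm(
  motion=[
    [0,0,1,0,0,0,1],
    [0,0,2,0,0,0,1],
    [0,0,2,0,0,0,1],
  ],
)

```text
clock: 13.78
tool_pos: [0.6135, 0.0063, 0.1492]
eef_rot: [0.4, 0.917, 0.0, 0.0]
contact_force: [-0.1, -0.0, -0.2]
opening: 0.13
finger_force: 40.0
```

Request:
move_arm(
  motion=[
    [0,0,1,0,0,0,1],
    [0,0,2,0,0,0,1],
    [0,0,2,0,0,0,1],
  ],
)

```text
clock: 14.15
tool_pos: [0.6134, 0.0063, 0.147]
eef_rot: [0.4, 0.917, 0.0, -0.0]
contact_force: [-0.3, 0.1, -1.4]
opening: 0.134
finger_force: 40.0
```

Request:
move_arm(
  motion=[
    [0,0,1,0,0,0,1],
    [0,0,2,0,0,0,1],
    [0,0,2,0,0,0,1],
  ],
)

```text
clock: 14.52
tool_pos: [0.6134, 0.0063, 0.145]
eef_rot: [0.4, 0.917, -0.0, -0.0]
contact_force: [-0.2, -0.1, -1.2]
opening: 0.133
finger_force: 40.0
```

Request:
move_arm(
  motion=[
    [0,0,1,0,0,0,1],
    [0,0,2,0,0,0,1],
    [0,0,2,0,0,0,1],
  ],
)

```text
clock: 14.9
tool_pos: [0.6134, 0.0063, 0.143]
eef_rot: [0.4, 0.917, -0.0, -0.0]
contact_force: [0.4, 1.3, -0.5]
opening: 0.129
finger_force: 40.0
```

Request:
move_arm(
  motion=[
    [0,0,1,0,0,0,1],
    [0,0,2,0,0,0,1],
    [0,0,2,0,0,0,1],
  ],
)

```text
clock: 15.28
tool_pos: [0.6134, 0.0063, 0.141]
eef_rot: [0.4, 0.917, -0.0, -0.0]
contact_force: [0.2, 0.5, -0.1]
opening: 0.133
finger_force: 40.0
```

Request:
move_arm(
  motion=[
    [0,0,1,0,0,0,1],
    [0,0,2,0,0,0,1],
    [0,0,2,0,0,0,1],
  ],
)

```text
clock: 15.65
tool_pos: [0.6134, 0.0063, 0.139]
eef_rot: [0.4, 0.917, -0.0, -0.0]
contact_force: [-1.1, -0.1, 0.1]
opening: 0.13
finger_force: 40.0
```

Request:
move_arm(
  motion=[
    [0,0,1,0,0,0,1],
    [0,0,2,0,0,0,1],
    [0,0,2,0,0,0,1],
  ],
)

```text
clock: 16.02
tool_pos: [0.6134, 0.0063, 0.137]
eef_rot: [0.4, 0.917, -0.0, -0.0]
contact_force: [-0.3, 0.4, -1.0]
opening: 0.135
finger_force: 40.0
```

Request:
move_arm(
  motion=[
    [0,0,1,0,0,0,1],
    [0,0,2,0,0,0,1],
    [0,0,2,0,0,0,1],
  ],
)

```text
clock: 16.4
tool_pos: [0.6136, 0.0063, 0.1352]
eef_rot: [0.4, 0.917, 0.0, 0.0]
contact_force: [0.2, -0.0, -1.2]
opening: 0.132
finger_force: 40.0
```

Request:
move_arm(
  motion=[
    [0,0,1,0,0,0,1],
    [0,0,2,0,0,0,1],
    [0,0,2,0,0,0,1],
  ],
)

```text
clock: 16.77
tool_pos: [0.6137, 0.0063, 0.1333]
eef_rot: [0.4, 0.917, 0.0, 0.0]
contact_force: [-0.1, -0.7, 2.9]
opening: 0.134
finger_force: 40.0
```

Run:
```python
from h import *
st=r.get_state();print(st["q"].round(3),st["tool_pos"],st["contact_force"],st["moment"])
```

```text
[-0.007  0.762 -0.139  1.672  0.146  0.717  0.529] [0.61368133 0.00634267 0.13327085] [-0.10628436 -0.66736135  2.9378348 ] [-0.09724691  0.14526047  0.01875447]
```

The key is home: no force until about 23 mm below the mouth, then 3.6 N off the floor. Now I'll turn it clockwise.

Request:
move_arm(
  motion=[
    [0,0,0,0,0,5,1],
    [0,0,0,0,0,10,1],
    [0,0,0,0,0,15,1],
    [0,0,0,0,0,20,1],
    [0,0,0,0,0,25,1],
  ],
)

```text
clock: 17.4
tool_pos: [0.6135, 0.0064, 0.1333]
eef_rot: [0.59, 0.808, 0.0, 0.0]
contact_force: [-0.5, 0.3, 2.4]
opening: 0.132
finger_force: 40.0
```

```bash
cat > m.py <<'E'
from h import *
st=r.get_state();M=R.from_quat(st["eef_rot"]).as_matrix();print(round(st["clock"],2),st["tool_pos"].round(4),"yaw",np.degrees(np.arctan2(M[1,0],M[0,0])).round(2)-180,st["contact_force"].round(2),st["moment"].round(3),st["q"][6].round(2))
E
python3 m.py
```

```text
17.4 [0.6135 0.0064 0.1333] yaw -72.26 [-0.5   0.31  2.37] [-0.028  0.202  0.071] 0.21
```

Request:
move_arm(
  motion=[
    [0,0,0,0,0,5,1],
    [0,0,0,0,0,10,1],
    [0,0,0,0,0,15,1],
    [0,0,0,0,0,20,1],
    [0,0,0,0,0,25,1],
  ],
)

```text
clock: 18.02
tool_pos: [0.6137, 0.0065, 0.1333]
eef_rot: [0.75, 0.661, 0.0, 0.0]
contact_force: [-1.0, 0.5, 3.0]
opening: 0.136
finger_force: 40.0
```

```bash
python3 m.py
```

```text
18.02 [0.6137 0.0065 0.1333] yaw -97.26 [-0.99  0.5   2.96] [-0.092  0.17   0.07 ] -0.1
```

Request:
move_arm(
  motion=[
    [0,0,0,0,0,3,1],
    [0,0,0,0,0,6,1],
    [0,0,0,0,0,9,1],
    [0,0,0,0,0,11,1],
    [0,0,0,0,0,11,1],
  ],
)

```text
clock: 18.65
tool_pos: [0.6137, 0.0064, 0.1332]
eef_rot: [0.81, 0.587, 0.0, 0.0]
contact_force: [0.6, -0.4, 2.9]
opening: 0.136
finger_force: 40.0
```

```bash
python3 m.py
```

```text
18.65 [0.6137 0.0064 0.1332] yaw -108.14 [ 0.57 -0.42  2.85] [0.08  0.036 0.064] -0.24
```

Request:
move_arm(
  motion=[
    [0,0,0,0,0,1,1],
    [0,0,0,0,0,2,1],
    [0,0,0,0,0,2,1],
  ],
)

```text
clock: 19.02
tool_pos: [0.6137, 0.0064, 0.1331]
eef_rot: [0.82, 0.573, 0.0, 0.0]
contact_force: [0.6, 0.8, 2.9]
opening: 0.133
finger_force: 40.0
```

```bash
python3 m.py
```

```text
19.02 [0.6137 0.0064 0.1331] yaw -110.14 [0.61 0.78 2.86] [ 0.044 -0.032  0.101] -0.26
```

Request:
move_arm(
  motion=[
    [0,0,0,0,0,1,1],
    [0,0,0,0,0,2,1],
    [0,0,0,0,0,2,1],
  ],
)

```text
clock: 19.4
tool_pos: [0.6137, 0.0063, 0.1331]
eef_rot: [0.83, 0.558, 0.0, 0.0]
contact_force: [1.0, 0.1, 3.3]
opening: 0.133
finger_force: 40.0
```

```bash
python3 m.py
```

```text
19.4 [0.6137 0.0063 0.1331] yaw -112.14 [0.97 0.09 3.35] [ 0.062 -0.136  0.144] -0.29
```

```bash
python3 m.py
```

```text
19.4 [0.6137 0.0063 0.1331] yaw -112.14 [0.97 0.09 3.35] [ 0.062 -0.136  0.144] -0.29
```

Request:
move_arm(
  motion=[
    [0,0,0,0,0,1,1],
    [0,0,0,0,0,1,1],
    [0,0,0,0,0,1,1],
  ],
)

```text
clock: 19.77
tool_pos: [0.6136, 0.0063, 0.1331]
eef_rot: [0.834, 0.551, 0.0, 0.0]
contact_force: [0.5, 0.8, 2.5]
opening: 0.135
finger_force: 40.0
```

```bash
python3 m.py
```

```text
19.77 [0.6136 0.0063 0.1331] yaw -113.13 [0.47 0.79 2.55] [ 0.132 -0.192  0.042] -0.3
```

Request:
move_arm(
  motion=[
    [0,0,0,0,0,1,1],
    [0,0,0,0,0,1,1],
    [0,0,0,0,0,1,1],
  ],
)

```text
clock: 20.15
tool_pos: [0.6136, 0.0064, 0.1331]
eef_rot: [0.839, 0.544, 0.0, 0.0]
contact_force: [2.2, -0.2, 2.5]
opening: 0.13
finger_force: 40.0
```

```bash
python3 m.py
```

```text
20.15 [0.6136 0.0064 0.1331] yaw -114.13 [ 2.23 -0.21  2.48] [ 0.156 -0.316  0.087] -0.31
```

Request:
move_arm(
  motion=[
    [0,0,0,0,0,1,1],
    [0,0,0,0,0,1,1],
    [0,0,0,0,0,1,1],
  ],
)

```text
clock: 20.52
tool_pos: [0.6136, 0.0063, 0.1331]
eef_rot: [0.844, 0.536, 0.0, 0.0]
contact_force: [1.5, 1.3, 2.3]
opening: 0.13
finger_force: 40.0
```

```bash
python3 m.py
```

```text
20.52 [0.6136 0.0063 0.1331] yaw -115.13 [1.49 1.28 2.32] [ 0.143 -0.328  0.055] -0.33
```

Request:
move_arm(
  motion=[
    [0,0,0,0,0,1,1],
    [0,0,0,0,0,1,1],
    [0,0,0,0,0,1,1],
  ],
)

```text
clock: 20.9
tool_pos: [0.6136, 0.0063, 0.1332]
eef_rot: [0.849, 0.529, 0.0, 0.0]
contact_force: [1.4, 0.9, 3.6]
opening: 0.137
finger_force: 40.0
```

```bash
python3 m.py
```

```text
20.9 [0.6136 0.0063 0.1332] yaw -116.13 [1.42 0.91 3.6 ] [ 0.136 -0.372  0.045] -0.34
```

Request:
move_arm(
  motion=[
    [0,0,0,0,0,1,1],
    [0,0,0,0,0,1,1],
    [0,0,0,0,0,1,1],
  ],
)

```text
clock: 21.28
tool_pos: [0.6136, 0.0063, 0.1331]
eef_rot: [0.853, 0.522, 0.0, 0.0]
contact_force: [2.3, 0.8, 3.1]
opening: 0.131
finger_force: 40.0
```

```bash
python3 m.py
```

```text
21.27 [0.6136 0.0063 0.1331] yaw -117.13 [2.25 0.76 3.05] [ 0.148 -0.455  0.073] -0.35
```

Request:
move_arm(
  motion=[
    [0,0,0,0,0,1,1],
    [0,0,0,0,0,1,1],
    [0,0,0,0,0,1,1],
  ],
)

```text
clock: 21.65
tool_pos: [0.6136, 0.0063, 0.1331]
eef_rot: [0.858, 0.514, 0.0, 0.0]
contact_force: [1.9, 0.7, 2.7]
opening: 0.135
finger_force: 40.0
```

```bash
python3 m.py
```

```text
21.65 [0.6136 0.0063 0.1331] yaw -118.13 [1.86 0.66 2.67] [ 0.121 -0.406  0.075] -0.36
```

Request:
move_arm(
  motion=[
    [0,0,0,0,0,1,1],
    [0,0,0,0,0,1,1],
    [0,0,0,0,0,1,1],
  ],
)

```text
clock: 22.02
tool_pos: [0.6136, 0.0063, 0.1331]
eef_rot: [0.862, 0.507, 0.0, 0.0]
contact_force: [2.5, 1.1, 3.1]
opening: 0.128
finger_force: 40.0
```

```bash
python3 m.py
```

```text
22.02 [0.6136 0.0063 0.1331] yaw -119.13 [2.5  1.07 3.11] [ 0.161 -0.498  0.011] -0.38
```

Request:
move_arm(
  motion=[
    [0,0,0,0,0,1,1],
    [0,0,0,0,0,1,1],
    [0,0,0,0,0,1,1],
  ],
)

```text
clock: 22.4
tool_pos: [0.6136, 0.0063, 0.1331]
eef_rot: [0.867, 0.499, 0.0, 0.0]
contact_force: [3.0, 1.2, 2.4]
opening: 0.137
finger_force: 40.0
```

```bash
python3 m.py
```

```text
22.4 [0.6136 0.0063 0.1331] yaw -120.13 [2.98 1.23 2.41] [ 0.194 -0.557  0.074] -0.39
```

Request:
move_arm(
  motion=[
    [0,0,0,0,0,1,1],
    [0,0,0,0,0,1,1],
    [0,0,0,0,0,1,1],
  ],
)

```text
clock: 22.78
tool_pos: [0.6135, 0.0063, 0.1331]
eef_rot: [0.871, 0.491, 0.0, 0.0]
contact_force: [3.2, 0.9, 2.7]
opening: 0.131
finger_force: 40.0
```

```bash
python3 m.py
```

```text
22.77 [0.6135 0.0063 0.1331] yaw -121.13 [3.2  0.93 2.74] [ 0.124 -0.562  0.102] -0.4
```

Request:
move_arm(
  motion=[
    [0,0,0,0,0,1,1],
    [0,0,0,0,0,1,1],
    [0,0,0,0,0,1,1],
  ],
)

```text
clock: 23.15
tool_pos: [0.6136, 0.0063, 0.1331]
eef_rot: [0.875, 0.484, 0.0, 0.0]
contact_force: [2.1, 0.5, 3.3]
opening: 0.134
finger_force: 40.0
```

```bash
python3 m.py
```

```text
23.15 [0.6136 0.0063 0.1331] yaw -122.13 [2.1  0.54 3.33] [ 0.113 -0.585  0.071] -0.41
```

Request:
move_arm(
  motion=[
    [0,0,0,0,0,1,1],
    [0,0,0,0,0,1,1],
    [0,0,0,0,0,1,1],
  ],
)

```text
clock: 23.52
tool_pos: [0.6135, 0.0063, 0.1331]
eef_rot: [0.879, 0.476, 0.0, 0.0]
contact_force: [2.2, 0.4, 3.2]
opening: 0.132
finger_force: 40.0
```

```bash
python3 m.py
```

```text
23.52 [0.6135 0.0063 0.1331] yaw -123.13 [2.19 0.4  3.2 ] [ 0.123 -0.605  0.095] -0.43
```

Request:
move_arm(
  motion=[
    [0,0,0,0,0,1,1],
    [0,0,0,0,0,1,1],
    [0,0,0,0,0,1,1],
  ],
)

```text
clock: 23.9
tool_pos: [0.6135, 0.0063, 0.1331]
eef_rot: [0.883, 0.468, 0.0, -0.0]
contact_force: [2.8, 1.2, 3.8]
opening: 0.132
finger_force: 40.0
```

```bash
python3 m.py
```

```text
23.9 [0.6135 0.0063 0.1331] yaw -124.13 [2.78 1.23 3.76] [ 0.104 -0.648  0.036] -0.44
```

Request:
move_arm(
  motion=[
    [0,0,0,0,0,1,1],
    [0,0,0,0,0,1,1],
    [0,0,0,0,0,1,1],
  ],
)

```text
clock: 24.28
tool_pos: [0.6136, 0.0063, 0.1331]
eef_rot: [0.888, 0.461, 0.0, 0.0]
contact_force: [2.4, 1.3, 2.6]
opening: 0.131
finger_force: 40.0
```

```bash
python3 m.py
```

```text
24.27 [0.6136 0.0063 0.1331] yaw -125.13 [2.41 1.32 2.56] [ 0.037 -0.618  0.08 ] -0.45
```

Request:
move_arm(
  motion=[
    [0,0,0,0,0,1,1],
    [0,0,0,0,0,1,1],
    [0,0,0,0,0,1,1],
  ],
)

```text
clock: 24.65
tool_pos: [0.6135, 0.0063, 0.1331]
eef_rot: [0.892, 0.453, 0.0, 0.0]
contact_force: [3.1, -1.0, 1.9]
opening: 0.133
finger_force: 40.0
```

```bash
python3 m.py
```

```text
24.65 [0.6135 0.0063 0.1331] yaw -126.13 [ 3.1  -1.    1.92] [ 0.103 -0.654  0.067] -0.46
```

Request:
move_arm(
  motion=[
    [0,0,0,0,0,1,1],
    [0,0,0,0,0,1,1],
    [0,0,0,0,0,1,1],
  ],
)

```text
clock: 25.02
tool_pos: [0.6135, 0.0063, 0.1331]
eef_rot: [0.895, 0.445, 0.0, 0.0]
contact_force: [2.2, 0.8, 2.7]
opening: 0.131
finger_force: 40.0
```

```bash
python3 m.py
```

```text
25.02 [0.6135 0.0063 0.1331] yaw -127.13 [2.17 0.76 2.74] [-0.001 -0.616  0.104] -0.48
```

Request:
move_arm(
  motion=[
    [0,0,0,0,0,1,1],
    [0,0,0,0,0,1,1],
    [0,0,0,0,0,1,1],
  ],
)

```text
clock: 25.4
tool_pos: [0.6135, 0.0063, 0.1331]
eef_rot: [0.899, 0.437, 0.0, 0.0]
contact_force: [3.1, 0.5, 2.7]
opening: 0.13
finger_force: 40.0
```

```bash
python3 m.py
```

```text
25.4 [0.6135 0.0063 0.1331] yaw -128.13 [3.12 0.54 2.74] [ 0.044 -0.595  0.108] -0.49
```

Request:
move_arm(
  motion=[
    [0,0,0,0,0,1,1],
    [0,0,0,0,0,1,1],
    [0,0,0,0,0,1,1],
  ],
)

```text
clock: 25.78
tool_pos: [0.6135, 0.0062, 0.1331]
eef_rot: [0.903, 0.43, 0.0, 0.0]
contact_force: [3.3, -0.2, 2.9]
opening: 0.128
finger_force: 40.0
```

```bash
python3 m.py
```

```text
25.77 [0.6135 0.0062 0.1331] yaw -129.12 [ 3.31 -0.18  2.88] [ 0.007 -0.693  0.158] -0.5
```

Request:
move_arm(
  motion=[
    [0,0,0,0,0,0,1],
  ],
)

```text
clock: 25.9
tool_pos: [0.6135, 0.0063, 0.1331]
eef_rot: [0.903, 0.43, 0.0, 0.0]
contact_force: [2.8, 0.0, 2.8]
opening: 0.132
finger_force: 40.0
```

```bash
python3 m.py
```

```text
25.9 [0.6135 0.0063 0.1331] yaw -129.13 [2.84 0.03 2.81] [-0.013 -0.685  0.226] -0.5
```

Request:
move_arm(
  motion=[
    [0,0,0,0,0,0.5,1],
    [0,0,0,0,0,0.5,1],
  ],
)

```text
clock: 26.15
tool_pos: [0.6135, 0.0062, 0.1331]
eef_rot: [0.905, 0.425, 0.0, 0.0]
contact_force: [2.9, 0.6, 3.0]
opening: 0.133
finger_force: 40.0
```

```bash
python3 m.py
```

```text
26.15 [0.6135 0.0062 0.1331] yaw -129.64 [2.91 0.61 3.01] [-0.026 -0.693  0.174] -0.51
```

Request:
move_arm(
  motion=[
    [0,0,0,0,0,0,1],
  ],
)

```text
clock: 26.28
tool_pos: [0.6135, 0.0063, 0.1331]
eef_rot: [0.905, 0.426, 0.0, -0.0]
contact_force: [2.7, -0.4, 3.7]
opening: 0.132
finger_force: 40.0
```

```bash
python3 m.py
```

```text
26.27 [0.6135 0.0063 0.1331] yaw -129.63 [ 2.7  -0.45  3.66] [-0.    -0.716  0.286] -0.51
```

Request:
move_arm(
  motion=[
    [0,0,0,0,0,0,1],
  ],
)

```text
clock: 26.4
tool_pos: [0.6135, 0.0063, 0.1331]
eef_rot: [0.905, 0.426, 0.0, -0.0]
contact_force: [3.1, 0.8, 2.3]
opening: 0.135
finger_force: 40.0
```

```bash
python3 m.py
```

```text
26.4 [0.6135 0.0063 0.1331] yaw -129.63 [3.07 0.79 2.29] [ 0.058 -0.742  0.143] -0.51
```

The valve is against its stop: the moment averages about 0.2 N m, against 0.07 while it was turning. I'll back off within the play and draw the key out.

Request:
move_arm(
  motion=[
    [0,0,0,0,0,-2.5,1],
    [0,0,0,0,0,-5,1],
    [0,0,0,0,0,-5,1],
    [0,0,-4,0,0,-5,1],
    [0,0,-10,0,0,-5,1],
  ],
)

```text
clock: 27.02
tool_pos: [0.6131, 0.0063, 0.1426]
eef_rot: [0.886, 0.465, -0.001, -0.0]
contact_force: [4.1, 0.4, -2.8]
opening: 0.128
finger_force: 40.0
```

```bash
python3 m.py
```

```text
27.02 [0.6131 0.0063 0.1426] yaw -124.63 [ 4.11  0.36 -2.85] [-0.021 -1.044  0.016] -0.45
```

Request:
move_arm(
  motion=[
    [0,0,-5,0,0,0,1],
    [0,0,-12,0,0,0,1],
    [0,0,-20,0,0,0,1],
    [0,0,-30,0,0,0,1],
    [0,0,-40,0,0,0,1],
  ],
)

```text
clock: 27.65
tool_pos: [0.6133, 0.0063, 0.1839]
eef_rot: [0.886, 0.465, -0.0, -0.0]
contact_force: [-0.4, 0.0, -0.8]
opening: 0.134
finger_force: 40.0
```

```bash
python3 m.py
```

```text
27.65 [0.6133 0.0063 0.1839] yaw -124.63 [-0.39  0.02 -0.85] [-0.057  0.118 -0.008] -0.46
```

Request:
move_arm(
  motion=[
    [-30,-3,0,0,0,-10,1],
    [-82,-7,0,0,0,-20,1],
    [-135,-11,0,0,0,-30,1],
    [-190,-16,0,0,0,-40,1],
    [-236,-19.5,0,0,0,-50,1],
  ],
)

```text
clock: 28.28
tool_pos: [0.4618, -0.1788, 0.1837]
eef_rot: [0.604, 0.797, -0.0, 0.0]
contact_force: [0.7, -0.6, -0.5]
opening: 0.13
finger_force: 40.0
```

Request:
move_arm(
  motion=[
    [0,0,0,0,0,-10,1],
    [0,0,0,0,0,-20,1],
    [0,0,0,0,0,-30,1],
    [0,0,0,0,0,-40,1],
    [0,0,0,0,0,-50,1],
  ],
)

```text
clock: 28.9
tool_pos: [0.4633, -0.1774, 0.1836]
eef_rot: [0.211, 0.978, -0.0, 0.0]
contact_force: [0.4, 0.6, -0.7]
opening: 0.127
finger_force: 40.0
```

Request:
move_arm(
  motion=[
    [0,0,0,0,0,-6,1],
    [0,0,0,0,0,-6,1],
    [0,0,0,0,0,-6,1],
  ],
)

```text
clock: 29.28
tool_pos: [0.4634, -0.1771, 0.1833]
eef_rot: [0.163, 0.987, -0.0, 0.0]
contact_force: [0.5, -0.4, -0.5]
opening: 0.131
finger_force: 40.0
```

```bash
python3 m.py
python3 - <<'E'
from h import *
def avg(n,k=12):
    S=[eyes.snapshot(n) for _ in range(k)];s=S[0];s["frame"]=np.mean([x["frame"] for x in S],0).astype(np.float32);s["z_map"]=np.median([x["z_map"] for x in S],0);return s
f8=12;x,y,h=329,194,17
for s in(dict(np.load("top.npz")),avg("top")):
    n=(2*h+1)*f8
    im=cv2.resize(s["frame"][y-h:y+h+1,x-h:x+h+1],(n,n),interpolation=cv2.INTER_CUBIC)
    tr=lambda p:((np.asarray(p)+.5)/f8-.5+[x-h,y-h])
    vv,uu=np.mgrid[:n,:n];W=np.array([ray(s,*tr(q),.139)[:2] for q in zip(uu.ravel(),vv.ravel())]).reshape(n,n,2)
    d=np.hypot(W[...,0]-.6135,W[...,1]-.007)
    for th in(60,68,76):
        m=((im[...,0]>th)&(im[...,0]>1.3*im[...,2])&(d<.016)).astype(np.uint8)
        c=max(cv2.findContours(m,cv2.RETR_EXTERNAL,cv2.CHAIN_APPROX_NONE)[0],key=cv2.contourArea)
        w=W[cv2.drawContours(np.zeros_like(m),[c],-1,1,-1)>0];z=(w-w.mean(0))@[1,1j]
        print(th,len(w),w.mean(0).round(4),"side",(np.degrees(np.angle((z**4).sum())/4)+45)%90-90)
    sc=im[...,0]/(im[...,1]+5)
    c0=w.mean(0);r_=W-c0;ang=np.degrees(np.arctan2(r_[...,1],r_[...,0]));rad=np.hypot(r_[...,0],r_[...,1])
    ring=(rad>.004)&(rad<.011)
    print({a:round(float(sc[ring&(abs(ang-a)<8)].mean()),3) for a in range(-170,180,20)})
    print("red line",np.degrees(np.angle((np.exp(1j*np.radians(ang[ring]))*np.clip(sc[ring]-np.percentile(sc[ring],90),0,None)).sum())))
s=avg("scene",6);f=s["frame"];P=pts(s)
red=(f[...,0]>60)&(f[...,1]<.45*f[...,0])&(f[...,2]<.5*f[...,0])&(np.hypot(P[...,0]-.463,P[...,1]+.177)<.06)&(P[...,2]>.1)
q=P[red];print("handle",len(q),q.mean(0).round(4),q.min(0).round(4),q.max(0).round(4))
E
```

```text
29.27 [ 0.4634 -0.1771  0.1833] yaw -18.75 [ 0.54 -0.36 -0.51] [-0.022  0.015  0.011] 1.22
60 9801 [0.613  0.0062] side -47.10350896099983
68 8821 [0.613  0.0062] side -47.18939377727834
76 7865 [0.6131 0.0062] side -47.275930521383025
{-170: 1.184, -150: 1.17, -130: 1.166, -110: 1.181, -90: 1.183, -70: 1.158, -50: 1.142, -30: 1.155, -10: 1.188, 10: 1.196, 30: 1.195, 50: 1.213, 70: 1.21, 90: 1.203, 110: 1.2, 130: 1.185, 150: 1.181, 170: 1.188}
red line 58.31417110095325
60 10300 [0.6127 0.0062] side -24.967268829073788
68 9367 [0.6127 0.0062] side -24.721077660128486
76 8480 [0.6127 0.0062] side -24.847876654092005
{-170: 1.192, -150: 1.179, -130: 1.162, -110: 1.157, -90: 1.18, -70: 1.189, -50: 1.197, -30: 1.212, -10: 1.198, 10: 1.193, 30: 1.183, 50: 1.165, 70: 1.163, 90: 1.183, 110: 1.203, 130: 1.185, 150: 1.172, 170: 1.181}
red line -24.007341486584316
handle 100 [ 0.4511 -0.1675  0.2318] [ 0.4401 -0.1797  0.2178] [ 0.4851 -0.1604  0.2421]
```

Run:
```python
from h import *
c=np.array([.610,.005])
for n in("top","scene"):
    s=dict(np.load(n+".npz"));P=pts(s);f=s["frame"]
    d=P[...,:2]-c;rad=np.hypot(d[...,0],d[...,1])
    a=np.degrees(np.arctan2(d[...,1],d[...,0]))
    m=(rad>.062)&(rad<.115)&(P[...,2]>.06)&(P[...,2]<.13)&(a>20)&(a<110)
    q=d[m];print(n,"spout",len(q),[(lo,np.median(a[m&(rad>lo)&(rad<lo+.01)]).round(1),int((m&(rad>lo)&(rad<lo+.01)).sum())) for lo in(.062,.072,.082,.092,.102)])
    b=(f[...,2]>1.3*f[...,0])&(f[...,2]>40)&(rad<.09)&(P[...,2]>.06)
    v,u=np.nonzero(b);print("blue px",len(u),u.mean(),v.mean(),P[b].mean(0).round(4),"z",np.percentile(P[b][:,2],[10,90]))
    g=(rad>.056)&(rad<.072)&(P[...,2]>.03)&(P[...,2]<.12)&((a>120)|(a<-130))
    print("gauge",g.sum(),np.median(a[g]%360) if g.any() else 0)
    if n=="top":
        # collar marks by redness / whiteness vs angle on ring
        im=cv2.resize(f[177:212,312:347],None,fx=12,fy=12,interpolation=cv2.INTER_CUBIC)
        k=im.shape[0];vv,uu=np.mgrid[:k,:k];U=(uu+.5)/12-.5+312;V=(vv+.5)/12-.5+177
        W=np.array([ray(s,p,q_,.146)[:2] for p,q_ in zip(U.ravel(),V.ravel())]).reshape(k,k,2)
        for cc in([.6097,.0049],[.6105,.005]):
            e=W-np.array(cc);rr=np.hypot(e[...,0],e[...,1]);aa=np.degrees(np.arctan2(e[...,1],e[...,0]))
            ring=(rr>.022)&(rr<.029)
            red=(im[...,0]/(im[...,1]+5));wh=im[...,2]/(im[...,0]+5)
            A=np.arange(-60,121,5)
            pr=[red[ring&(abs(aa-x)<4)].mean() for x in A];pw=[wh[ring&(abs(aa-x)<4)].mean() for x in A]
            print(cc,"red",list(zip(A[3:13],np.round(pr,2)[3:13])),"white",list(zip(A[20:34],np.round(pw,2)[20:34])))
```

```text
top spout 74 [(0.062, np.float64(64.0), 18), (0.072, np.float64(63.2), 15), (0.082, np.float64(63.6), 15), (0.092, np.float64(65.4), 21), (0.102, np.float64(65.2), 5)]
blue px 19 350.36842105263156 204.8421052631579 [ 0.5805 -0.0535  0.1295] z [0.12709143 0.13122832]
gauge 66 157.1088341148436
[0.6097, 0.0049] red [(np.int64(-45), np.float32(1.15)), (np.int64(-40), np.float32(1.15)), (np.int64(-35), np.float32(1.18)), (np.int64(-30), np.float32(1.21)), (np.int64(-25), np.float32(1.22)), (np.int64(-20), np.float32(1.19)), (np.int64(-15), np.float32(1.16)), (np.int64(-10), np.float32(1.15)), (np.int64(-5), np.float32(1.15)), (np.int64(0), np.float32(1.15))] white [(np.int64(40), np.float32(0.48)), (np.int64(45), np.float32(0.49)), (np.int64(50), np.float32(0.52)), (np.int64(55), np.float32(0.58)), (np.int64(60), np.float32(0.63)), (np.int64(65), np.float32(0.64)), (np.int64(70), np.float32(0.61)), (np.int64(75), np.float32(0.56)), (np.int64(80), np.float32(0.53)), (np.int64(85), np.float32(0.51)), (np.int64(90), np.float32(0.5)), (np.int64(95), np.float32(0.5)), (np.int64(100), np.floa
[... 496 characters left out ...]
t64(50), np.float32(0.54)), (np.int64(55), np.float32(0.58)), (np.int64(60), np.float32(0.64)), (np.int64(65), np.float32(0.66)), (np.int64(70), np.float32(0.64)), (np.int64(75), np.float32(0.59)), (np.int64(80), np.float32(0.55)), (np.int64(85), np.float32(0.52)), (np.int64(90), np.float32(0.5)), (np.int64(95), np.float32(0.5)), (np.int64(100), np.float32(0.5)), (np.int64(105), np.float32(0.5))]
scene spout 264 [(0.062, np.float64(65.7), 43), (0.072, np.float64(64.8), 25), (0.082, np.float64(64.7), 31), (0.092, np.float64(65.6), 78), (0.102, np.float64(64.2), 87)]
blue px 30 348.23333333333335 179.13333333333333 [ 0.5775 -0.0513  0.126 ] z [0.11945865 0.12985681]
gauge 209 150.3428389475409
```

The spindle side is at -24.9° and the filter yaw is -25.3°, so the valve is shut. I'll lower the key into its pocket.

Request:
move_arm(
  motion=[
    [0,0,35,0,0,0,1],
    [0,0,75,0,0,0,1],
    [0,0,110,0,0,0,1],
    [0,0,127,0,0,0,1],
    [0,0,129,0,0,0,1],
  ],
)

```text
clock: 30.8
tool_pos: [0.4628, -0.1765, 0.0531]
eef_rot: [0.162, 0.987, 0.0, -0.001]
contact_force: [0.8, 0.1, -1.2]
opening: 0.133
finger_force: 40.0
```

Request:
move_arm(
  motion=[
    [0,0,3,0,0,0,1],
    [0,0,6,0,0,0,1],
    [0,0,8,0,0,0,1],
    [0,0,8,0,0,0,1],
  ],
)

```text
clock: 31.3
tool_pos: [0.4634, -0.1769, 0.0463]
eef_rot: [0.162, 0.987, -0.0, 0.0]
contact_force: [0.2, 0.6, -0.4]
opening: 0.133
finger_force: 40.0
```

Entering freely; I'll keep going down.

Request:
move_arm(
  motion=[
    [0,0,5,0,0,0,1],
    [0,0,10,0,0,0,1],
    [0,0,15,0,0,0,1],
    [0,0,18,0,0,0,1],
    [0,0,18,0,0,0,1],
  ],
)

```text
clock: 31.92
tool_pos: [0.4632, -0.1767, 0.0278]
eef_rot: [0.162, 0.987, 0.0, -0.0]
contact_force: [-1.2, 0.6, -1.5]
opening: 0.137
finger_force: 40.0
```

Request:
move_arm(
  motion=[
    [0,0,4,0,0,0,1],
    [0,0,8,0,0,0,1],
    [0,0,11,0,0,0,1],
    [0,0,11,0,0,0,1],
  ],
)

```text
clock: 32.42
tool_pos: [0.4632, -0.1767, 0.0168]
eef_rot: [0.162, 0.987, 0.0, -0.0]
contact_force: [-0.8, 0.7, -0.4]
opening: 0.133
finger_force: 40.0
```

```bash
python3 m.py
```

```text
32.42 [ 0.4632 -0.1767  0.0168] yaw -18.629999999999995 [-0.77  0.74 -0.37] [-0.028  0.008 -0.049] 1.08
```

Request:
move_arm(
  motion=[
    [0,0,0.7,0,0,0,1],
    [0,0,0.7,0,0,0,1],
  ],
)

```text
clock: 32.67
tool_pos: [0.4634, -0.1768, 0.0164]
eef_rot: [0.162, 0.987, 0.0, 0.0]
contact_force: [-0.2, 0.3, -0.9]
opening: 0.131
finger_force: 40.0
```

Request:
move_arm(
  motion=[
    [0,0,0,0,0,0,0.8],
    [0,0,0,0,0,0,0.6],
    [0,0,0,0,0,0,0.4],
    [0,0,0,0,0,0,0.2],
    [0,0,0,0,0,0,0],
  ],
)

```text
clock: 33.3
tool_pos: [0.4633, -0.1768, 0.0164]
eef_rot: [0.162, 0.987, 0.0, -0.0]
contact_force: [-0.0, -0.5, 0.5]
opening: 0.631
finger_force: 0.0
```

Request:
move_arm(
  motion=[
    [0,0,0,0,0,0,0],
    [0,0,0,0,0,0,0],
    [0,0,0,0,0,0,0],
    [0,0,0,0,0,0,0],
  ],
)

```text
clock: 33.8
tool_pos: [0.4633, -0.1768, 0.0164]
eef_rot: [0.162, 0.987, 0.0, -0.0]
contact_force: [1.2, 0.7, -0.2]
opening: 0.996
finger_force: 0.0
```

Request:
move_arm(
  motion=[
    [0,0,-10,0,0,0,0],
    [0,0,-30,0,0,0,0],
    [0,0,-60,0,0,0,0],
    [0,0,-110,0,0,0,0],
    [0,0,-160,0,0,0,0],
  ],
)

```text
clock: 34.42
tool_pos: [0.4628, -0.1768, 0.1784]
eef_rot: [0.162, 0.987, 0.0, -0.0]
contact_force: [1.7, 0.0, -1.4]
opening: 0.999
finger_force: 0.0
```

Request:
move_arm(
  motion=[
    [0,0,0,0,0,0,0],
    [0,0,0,0,0,0,0],
  ],
)

```text
clock: 34.67
tool_pos: [0.4628, -0.177, 0.1765]
eef_rot: [0.162, 0.987, -0.0, -0.0]
contact_force: [-0.2, 0.2, -0.4]
opening: 1.0
finger_force: 0.0
```

```bash
python3 m.py
python3 - <<'E'
from h import *
S=[eyes.snapshot("scene") for _ in range(8)];s=S[0];f=s["frame"]=np.mean([x["frame"] for x in S],0).astype(np.float32);s["z_map"]=np.median([x["z_map"] for x in S],0)
def rd(s):
    f=s["frame"];P=pts(s);red=(f[...,0]>60)&(f[...,1]<.45*f[...,0])&(f[...,2]<.5*f[...,0])&(np.hypot(P[...,0]-.463,P[...,1]+.177)<.06)&(P[...,2]>.03)
    q=P[red];c=q.mean(0);ev=np.linalg.svd((q-c)[:,:2],full_matrices=False)[2][0];print(len(q),c.round(4),np.percentile(q[:,2],[3,97]).round(4),np.degrees(np.arctan2(ev[1],ev[0])))
rd(dict(np.load("scene.npz")));rd(s)
B=cv2.resize(f[120:280,200:460],(780,480),interpolation=cv2.INTER_CUBIC)
cv2.imwrite("pics/end.png",np.clip(B*1.3,0,255).astype(np.uint8)[...,::-1])
E
```

```text
34.67 [ 0.4628 -0.177   0.1765] yaw -18.650000000000006 [-0.21  0.23 -0.43] [-0.012  0.016 -0.017] 1.2
173 [ 0.4603 -0.1725  0.0651] [0.0525 0.0749] 160.68408490160772
178 [ 0.4607 -0.1714  0.0652] [0.0523 0.075 ] 164.63481706785672
```

View pics/end.png

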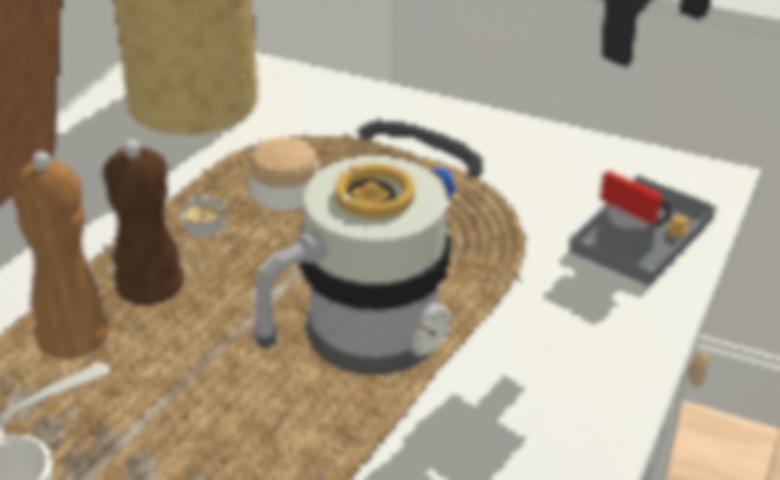

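The final picture shows the key upright in its pocket with the red handle at (632,198), at the same height as at the start. The gripper is clear above it, and the filter and the other things in view look undisturbed. I'm handing the job in.

```bash
python3 -c "
from plant import finish_job
print(finish_job())"
```

```text
the job is handed in; nothing more can be done
None
```

The job is handed in: the valve is shut against its stop (turning moment averaged about 0.2 N m there, with one noisy reading of 0.29), and the key is back upright in its pocket, fully down, at 35 s on the robot's clock.

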